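# Tip the tube rack back onto its feet and push it home

## Task

The empty test-tube rack has been left standing on its end on the lab bench. Without gripping or lifting it, push it over so that it drops onto its feet, holes upward, and then push it back along the bench until its long side lies flush against the short, low metal rail at the back, with neither end of the rack sticking out past the rail. Leave everything else standing where it is.

Things in the scene. Friction and masses are not known exactly. Their poses are not given: they have to be found in the camera images.
- rack: empty blue plastic tube rack, loose, 0.15-0.3 kg, 200 mm long, 90 deep, 60 high when on its feet; stands on one end at the start. Origin: centre of that end face. Own z: along its length, up at the start. Own +x (level at the start): from the hole plate (grid at x = -30 mm, its top in use) towards the feet (x = +30). Own y: across its depth (flat long sides at +-45, alike)
- rack_center (a point): middle of the rack: halfway along its length, depth and height; 100 mm above the bench at the start, 30 mm when on its feet
- rack_foot_near (a point): middle of the foot edge of the rack on which it stands at the start (own x = +30 mm, z = 0): the edge about which it tips over, towards own +x, falling by itself beyond about 17 degrees; at bench height when on its feet
- rack_foot_far (a point): middle of the foot edge at the rack's other end (own x = +30 mm, z = 200 mm): 200 mm up at the start, at bench height when on its feet
- rack_top_edge (a point): middle of the hole-plate edge of the end it stands on (own x = -30 mm, z = 0): at bench height at the start, 60 mm up when on its feet
- rail: low, short, straight aluminium stop rail fixed to the bench on the side away from the robot, 260 mm long, 45 mm high, 12 mm thick. Origin: middle of the lower edge of its front face, which looks to the robot. Own x: level, square to that face, pointing away from the robot into the rail; own y: along the rail
- full_rack: bystander: the same kind of rack standing on its feet, holding six capped tubes, 200 x 90 mm, 114 mm high over the caps; origin: centre of its underside, own x along its length
- reagent: bystander: brown glass bottle, 64 mm across, 160 mm high, far left; origin: centre of its underside
- beaker: bystander: clear beaker, 60 mm across, 85 mm high, far right; origin: centre of its underside
- pot_a: bystander: white lidded specimen pot, 62 mm across, 62 mm high, to the left of the work or near the robot on the right; origin: centre of its underside
- pot_b: bystander: a like white specimen pot, in the other of those two places; origin: centre of its underside
- slide_box: bystander: flat slide box, 77 x 102 mm, 34 mm high, on the left; origin: centre of its underside
- timer: bystander: small white bench timer, 30 x 70 mm, 55 mm high, on the left; origin: centre of its underside
Mind the look-alikes: they are no part of the job. Leave any green or yellow look-alike of the rack alone.

How it is judged:
On the way, in this order (a step that is already met when the one before it is completed fails the run):
1. the rack is on its feet, holes upward, and at rest (height (world z) of each of rack_foot_near, rack_foot_far below 0.008 m and height (world z) of rack_top_edge above 0.052 m and linear speed of rack below 0.01 m/s and angular speed of rack below 0.05 rad/s), for 0.2 s.
2. the rack, on its feet, is flush against the rail (height (world z) of each of rack_foot_near, rack_foot_far below 0.008 m and height (world z) of rack_top_edge above 0.052 m and x of rack_center in the frame of rail between -0.0515 and -0.038 m and y of rack_center in the frame of rail between -0.036 and 0.036 m and angle between the y axis of rack and the x axis of rail, either way round below 0.07 rad), for 0.2 s.
At the end, for the whole second after the job is handed in: the rack is at rest on its feet (edges within 8 mm of the bench, holes up), a long side along the front of the rail: gap at the rack's middle under 6.5 mm, within 0.07 rad, its centre within 36 mm of the rail's middle (ends at most 6 mm past it); every bystander within 30 mm of where it stood (all of step 2 and linear speed of rack below 0.01 m/s and angular speed of rack below 0.05 rad/s and distance of each of full_rack, reagent, beaker, pot_a, pot_b, slide_box, timer from where it was at the start of the episode below 0.03 m); the robot touches nothing.
It fails at once if the rack is lifted clear of the bench (more than 15 mm) ((height (world z) of each of rack_foot_near, rack_foot_far, rack_top_edge above 0.015 m and angle between rack's own y axis and vertical between 1.3 and 1.84 rad) or height (world z) of each of rack_foot_near, rack_foot_far, rack_top_edge above 0.06 m).
It fails at once if a bystander is moved by more than 30 mm or knocked over (distance of any of full_rack, reagent, beaker, pot_a, pot_b, slide_box, timer from where it was at the start of the episode above 0.03 m or angle between any of full_rack, reagent, beaker, pot_a, pot_b, slide_box, timer's own z axis and vertical above 0.5 rad).
It also fails if it takes over 59 s, if anything falls off the work surface, if the arm or the gripper's body presses on something with over 40 N, if the wrist force passes 120 N, or if a joint passes its speed limit or range.

## Robot

A 6-joint arm with a two-finger parallel gripper is mounted at the origin on the work surface. World frame = base frame: x ahead of the robot, y to its left, z up, the work surface at z = 0. Lengths are in m, angles in rad, forces in N, time in s.
With the tool pointing down it reaches from about 0.425 to 0.95 m from the base axis. Payload 3.5 kg.
Tool frame: the origin (TCP) lies on the centre line of the jaws, within the pads' length; the fingertips stand 11 mm ahead of it and the grasp point (between the pads) lies 8 mm behind it; x points along the fingers, y is the direction in which the jaws open and shut, and the axes are right-handed (so a half turn about x gives the same grasp; the last joint's range is limited). The gripper opens to 85 mm and grips with 20 to 120 N. Pads are 22 mm wide; open, the fingers measure 114 mm over their backs; the gripper's body (76 mm by 85 mm) begins 54 mm behind the grasp point. The pads swing forward as they close: fully open they stand 13 mm farther back than shut.
Start: joints at [1.017, 0.286, 1.577, -0, 1.279, -0.15], TCP at [0.265, 0.621, 0.204] pointing down, gripper open.
Joint ranges: [-2.77, 2.77], [-0.9, 2.22], [0.21, 2.48], [-1.53, 4.67], [0.24, 2.81], [-2.84, 2.84]. Speed limits (rad/s): [2.79, 2.79, 3.14, 3.14, 3.14, 3.14].

## Interface

Orientations are given as a unit quaternion [x, y, z, w].
In Python, from plant import ctrl gives the robot as it stands. The module is installed in compiled form; this text tells all that it offers.
- The arm moves only by the tool drive_tool, never from a script. Its argument "series" is a list of rows, each a list of 2 entries, a list of its own where there are three numbers: the shift along the tool's x, y, z in units of 50 mm (1.0 is 50 mm), then the turn, a rotation vector about the tool's x, y, z in degrees. A call has 1 to 5 rows; each row shifts and turns the pose as measured when the row begins, along the tool's axes as they then stand; what a row does not reach is not made up. A row lasts 1/10 s, in which the tool goes at most 50 mm and 8.59 degrees, less where a joint would pass 70% of its speed; a pose out of reach is approached as far as the arm can. A call is refused whole if a number of a shift passes 1 or a number of a turn 8.59, either way. A call with a gripper value outside its range is refused whole. "grip" is the gripper's target within -1 to 1 (fully open at 1, half-way at 0, shut at -1), set as the call begins (left out, the last holds). The fingers move at their own pace and stop on an object; "newtons" is the grip in N (left out, the last holds). Time passes only in rows, so rows that do not move let the fingers close. It gives the time, the measured TCP pose, the force and the opening at its end, in the units of the state.
- ctrl.get_state(): the state, without advancing time (a new reading comes with each control period).
- ctrl.read_camera(name): name is "scene" or "top" or "wrist"; returns a dict with "img" (400x640x3 uint8, red, green, blue), "camera_matrix" (3x3 intrinsics, pixels), "R" (3x3) and "t" (3): a world point X has camera coordinates R X + t. Camera axes: x right, y down, z forward; pixel columns grow to the right and rows downward; lengths in m; the calibration is good to about 2 mm. A picture is of the moment at which its call begins. There is no depth.
- ctrl.sign_off(): hands the job in, once; it reports no verdict.
The state is a dict: "time": time; "qpos": joint angles; "dq": joint speeds; "joint_efforts": joint torques, N m; "eef_pos": TCP position; "tcp_rot": TCP orientation; "contact_force": force on the tool from outside, world axes, zero at the start; "wrist_torque": the same for the moment, N m; "opening": opening from 0.0 (shut) to 1.0 (fully open).
Only numpy, scipy, OpenCV 4.12 (cv2) and the standard library are available. Lean on these libraries where they do the work, as an engineer would, in place of code of your own. Each camera call takes 0.05 s, during which the arm holds its last target.

## Working session

There is one attempt and no reset: what is moved stays moved. The work goes in short steps, Python scripts to look and compute and a tool call to move; the robot and the scene stay as the last step left them, time stands still between calls to the robot, and variables do not carry over. Pictures are saved under pics/ and viewed, and the job is handed in when it is done.

Besides the shell and the picture viewer there is one more tool, called after "Request:" in YAML: its name, and indented under it one key for each argument. drive_tool: Moves the arm, as the interface text tells. Its arguments: {"type":"object","properties":{"series":{"type":"array"},"grip":{"type":"number"},"newtons":{"type":"number"}},"required":["series"]}

```bash
mkdir -p pics
cat > h.py <<'E'
import numpy as np, cv2
from plant import ctrl
def cam(n,save=None):
    c=ctrl.read_camera(n); c={k:np.array(v) for k,v in c.items()}
    if save: cv2.imwrite('pics/'+save,cv2.cvtColor(c['img'],cv2.COLOR_RGB2BGR))
    return c
def ray(c,u,v,z):
    R=c['R'];o=-R.T@c['t'];d=R.T@np.linalg.inv(c['camera_matrix'])@np.array([u,v,1.])
    return o+d*(z-o[2])/d[2]
def proj(c,X):
    p=c['camera_matrix']@(c['R']@np.array(X)+c['t']); return p[:2]/p[2]
E
python3 - <<'E'
from h import *
for n in ['scene','top','wrist']:
    c=cam(n,n+'0.png'); print(n,c['camera_matrix'].round(1).tolist(),(-c['R'].T@c['t']).round(3))
s=ctrl.get_state(); print({k:np.round(v,3) for k,v in s.items()})
E
```

```text
scene [[403.1, 0.0, 311.9], [0.0, 403.1, 195.1], [0.0, 0.0, 1.0]] [1.259 0.375 1.05 ]
top [[371.6, 0.0, 317.0], [0.0, 371.6, 199.6], [0.0, 0.0, 1.0]] [0.406 0.033 1.199]
wrist [[346.8, 0.0, 319.0], [0.0, 346.8, 199.3], [0.0, 0.0, 1.0]] [0.196 0.65  0.373]
{'time': np.float64(0.15), 'qpos': array([ 1.017,  0.287,  1.578,  0.   ,  1.279, -0.15 ]), 'dq': array([ 0.   , -0.004, -0.005,  0.   ,  0.   ,  0.001]), 'joint_efforts': array([ 2.0000e-03, -4.0661e+01, -2.9314e+01, -0.0000e+00,  4.0000e-03,
        0.0000e+00]), 'eef_pos': array([0.265, 0.62 , 0.203]), 'tcp_rot': array([ 0.141,  0.693, -0.142,  0.693]), 'contact_force': array([-0.417,  1.38 , -0.476]), 'wrist_torque': array([-0.04 , -0.021,  0.008]), 'opening': np.float64(1.002)}
```

View pics/scene0.png

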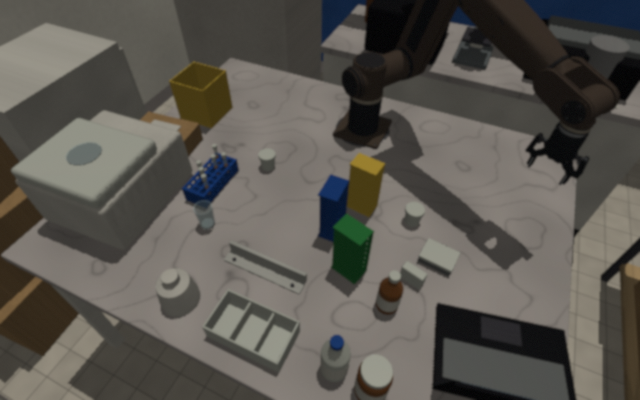

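View pics/top0.png

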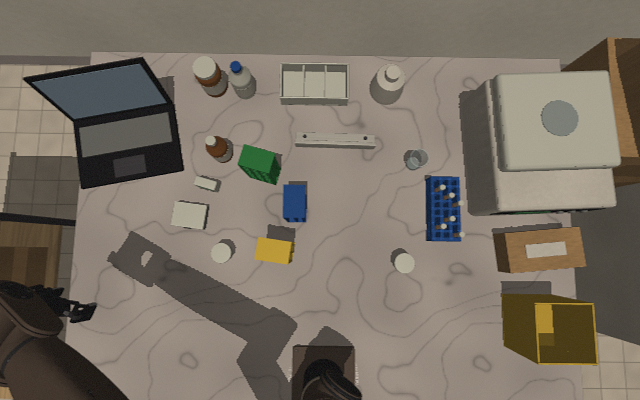

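View pics/wrist0.png

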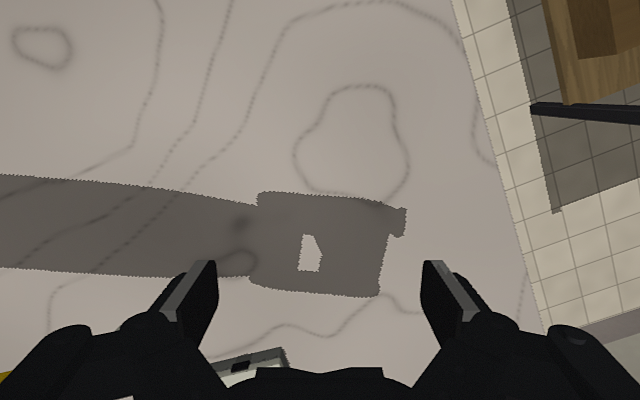

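Run:
```python
from h import *
a=cv2.imread('pics/scene0.png')[140:300,200:460]; b=cv2.imread('pics/top0.png')[115:275,160:400]
cv2.imwrite('pics/cs.png',cv2.resize(a,None,fx=3,fy=3,interpolation=cv2.INTER_CUBIC))
cv2.imwrite('pics/ct.png',cv2.resize(b,None,fx=3.3,fy=3.3,interpolation=cv2.INTER_CUBIC))
```

```text
(no output)
```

View pics/cs.png

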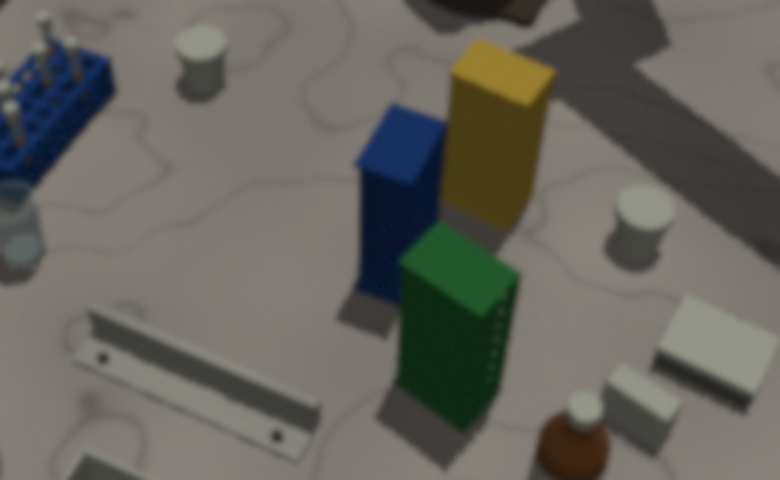

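View pics/ct.png

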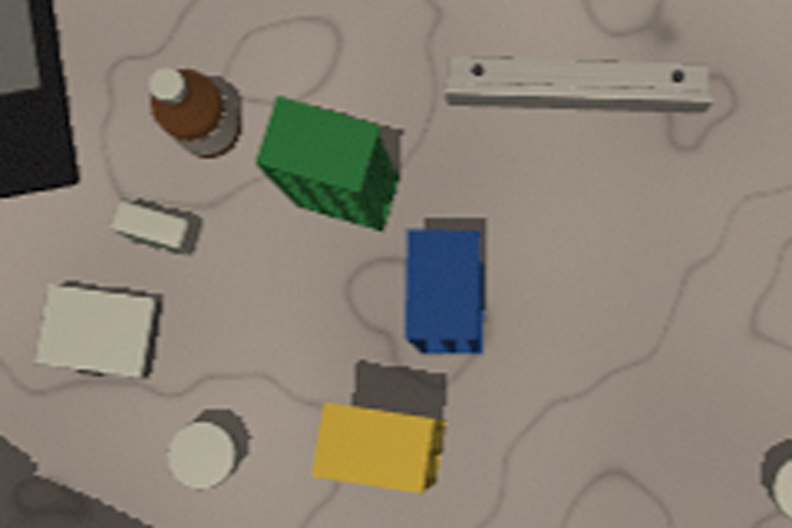

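```bash
cat > m.py <<'E'
from h import *
def masks(img):
    hsv=cv2.cvtColor(img,cv2.COLOR_RGB2HSV)
    return hsv, cv2.inRange(hsv,(105,130,30),(128,255,255))
E
python3 - <<'E'
from m import *
c=cam('top'); hsv,b=masks(c['img'])
for bright in (0,1):
    m=cv2.inRange(hsv,(105,130,110 if bright else 30),(128,255,255))
    for k in cv2.findContours(m,cv2.RETR_EXTERNAL,cv2.CHAIN_APPROX_NONE)[0]:
        if cv2.contourArea(k)>300:
            r=cv2.minAreaRect(k); bx=cv2.boxPoints(r); print(bright,np.round(r[0],1),np.round(r[1],1),r[2]); 
            for z in (0.2,):print([ray(c,*p,z)[:2].round(3).tolist() for p in bx])
def P(u,v,z): return ray(c,160+u/3.3,115+v/3.3,z)[:2].round(3).tolist()
print('rail front top edge',P(447,95,.045),P(711,102,.045),'bottom',P(447,104,0),P(711,111,0))
print('rail back/left end top', P(450,58,.045),P(711,68,.045))
for n,u,v,z in [('green',280,98,.2),('green',378,125,.2),('green',360,190,.2),('green',258,160,.2),('yel',325,403,.2),('yel',440,418,.2),('yel',425,490,.2),('yel',314,475,.2),('pot',203,455,.062),('slide',100,330,.034),('timer',152,225,.055),('reag',167,85,.16),('pot2',805,485,.062)]: print(n,P(u,v,z))
E
```

```text
0 [294. 203.] [36. 22.] 90.0
[[0.565, 0.117], [0.566, 0.057], [0.468, 0.056], [0.467, 0.115]]
0 [442.8 208.5] [63.7 33. ] 88.72696685791016
[[0.592, -0.272], [0.595, -0.363], [0.422, -0.36], [0.419, -0.272]]
1 [293.5 203. ] [36. 21.] 90.0
[[0.565, 0.117], [0.566, 0.06], [0.468, 0.059], [0.467, 0.115]]
1 [445.3 208.5] [63.6 28. ] 88.72696685791016
[[0.592, -0.286], [0.595, -0.363], [0.422, -0.36], [0.419, -0.285]]
rail front top edge [0.723, 0.094] [0.719, -0.161] bottom [0.726, 0.096] [0.722, -0.169]
rail back/left end top [0.76, 0.091] [0.753, -0.162]
green [0.676, 0.224]
green [0.654, 0.142]
green [0.599, 0.156]
green [0.623, 0.241]
yel [0.423, 0.18]
yel [0.412, 0.086]
yel [0.355, 0.097]
yel [0.366, 0.187]
pot [0.377, 0.31]
slide [0.493, 0.419]
timer [0.591, 0.368]
reag [0.697, 0.33]
pot2 [0.356, -0.242]
```

```bash
cat >> h.py <<'E'
from scipy.spatial.transform import Rotation as Ro
def go(p,yaw=None,Rt=None):
    s=ctrl.get_state(); R=Ro.from_quat(s['tcp_rot']); d=R.inv().apply(np.array(p)-s['eef_pos'])/0.05
    print('pos',np.round(s['eef_pos'],4),'t',round(float(s['time']),2),'shift',d.round(2), 'F',np.round(s['contact_force'],1),'open',round(float(s['opening']),2))
    print('R',R.as_matrix().round(3).tolist())
    if Rt is not None:
        print('turn deg', np.degrees((R.inv()*Ro.from_matrix(Rt)).as_rotvec()).round(2))
E
python3 - <<'E'
from h import *
go([0.52,0.30,0.30],Rt=np.array([[0,0,1],[0,1,0],[-1,0,0]]).astype(float))
go([0.52,0.30,0.30],Rt=np.array([[0,0,-1],[0,-1,0],[-1,0,0]]).astype(float))
c=cam('wrist'); s=ctrl.get_state(); R=Ro.from_quat(s['tcp_rot'])
print('cam fwd in tool',R.inv().apply(c['R'][2]).round(3),'right',R.inv().apply(c['R'][0]).round(3),'pos',R.inv().apply(-c['R'].T@c['t']-s['eef_pos']).round(3))
E
```

```text
pos [0.2649 0.6203 0.2032] t 0.2 shift [-1.93 -3.89  7.21] F [0.2 0.2 0.9] open 1.0
R [[-0.001, 0.393, 0.92], [-0.001, 0.92, -0.393], [-1.0, -0.002, -0.0]]
turn deg [-23.14  -0.03   0.08]
pos [0.2649 0.6203 0.2032] t 0.2 shift [-1.93 -3.89  7.21] F [0.2 0.2 0.9] open 1.0
R [[-0.001, 0.393, 0.92], [-0.001, 0.92, -0.393], [-1.0, -0.002, -0.0]]
turn deg [1.5686e+02 1.1000e-01 4.0000e-02]
cam fwd in tool [ 0.956 -0.     0.293] right [ 0.  1. -0.] pos [-0.17  -0.    -0.075]
```

Request:
drive_tool:
  series:
    - [[-0.6,0,0.3],[0,0,0]]
    - [[-0.6,0,0.5],[0,0,0]]
    - [[-0.3,-0.3,0.8],[0,0,0]]
    - [[-0.2,-0.4,0.85],[0,0,0]]
    - [[0,-0.4,0.9],[0,0,0]]
  grip: 0

```text
time: 0.75
eef_pos: [0.3964, 0.5044, 0.2886]
tcp_rot: [0.136, 0.694, -0.14, 0.693]
contact_force: [0.6, 0.1, -0.0]
opening: 0.503
```

Request:
drive_tool:
  series:
    - [[0,-0.4,0.8],[0,0,0]]
    - [[0,-0.4,0.8],[0,0,0]]
    - [[0,-0.3,0.5],[4,0,0]]
    - [[0,0,0],[8.5,0,0]]
    - [[0,0,0],[8.5,0,0]]

```text
time: 1.25
eef_pos: [0.4799, 0.4037, 0.2896]
tcp_rot: [0.264, 0.655, -0.267, 0.656]
contact_force: [0.0, 0.4, 1.1]
opening: 0.494
```

Request:
drive_tool:
  series:
    - [[0,0,0],[8.5,0,0]]
    - [[0,0,0],[8.5,0,0]]
    - [[0,0,0],[8.5,0,0]]
    - [[0,0,0],[8.5,0,0]]
    - [[0,0,0],[8.5,0,0]]

```text
time: 1.75
eef_pos: [0.4805, 0.4021, 0.2886]
tcp_rot: [0.485, 0.512, -0.489, 0.514]
contact_force: [-0.4, 1.1, -0.4]
opening: 0.498
```

Run:
```python
from h import *
go([0.52,0.33,0.30],Rt=np.array([[0,1,0],[0,0,-1],[-1,0,0]]).astype(float))
cam('wrist','w1.png')
```

```text
pos [0.4805 0.4021 0.2886] t 1.75 shift [-0.22  0.71  1.48] F [-0.4  1.1 -0.4] open 0.5
R [[-0.002, 0.999, 0.053], [-0.006, 0.053, -0.999], [-1.0, -0.002, 0.006]]
turn deg [3.02 0.33 0.12]
```

View pics/w1.png

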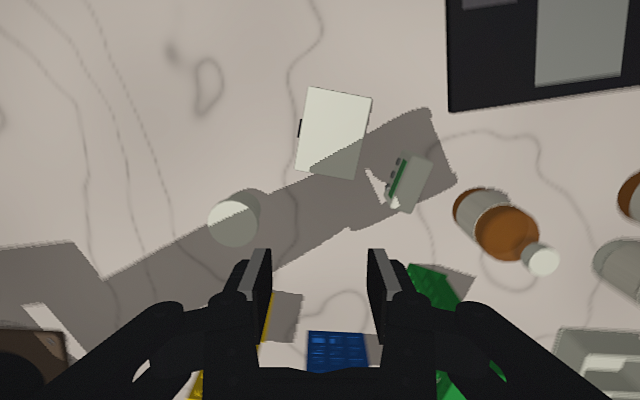

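Run:
```python
import cv2
a=cv2.imread('pics/w1.png')[320:380,280:400]
cv2.imwrite('pics/w1c.png',cv2.resize(a,None,fx=6,fy=6,interpolation=cv2.INTER_CUBIC))
```

```text
(no output)
```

View pics/w1c.png

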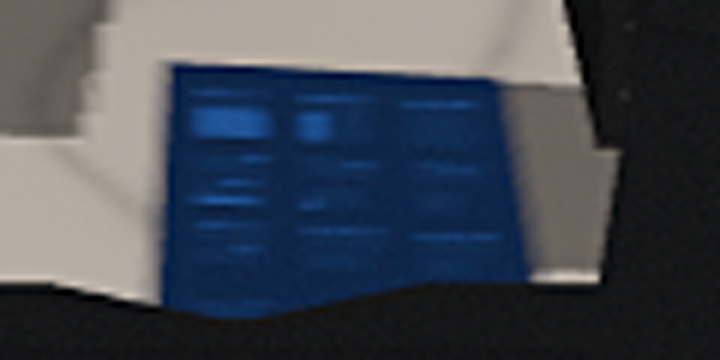

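Pictures: the candidates are blue upright (top 294,203), green upright (259,163), yellow upright (274,250), and the blue full rack (443,208). The upright blue one is the target. The wrist crop shows the hole grid on its left (+y) face, so it has to fall towards -y. Next I measure the base edge and rail from two views.

Run:
```python
from h import *
c=cam('wrist')
print('base plate edge',ray(c,308.3,330.5,0).round(4),ray(c,363.3,333.3,0).round(4))
s=cam('scene')
def S(u,v,z): return ray(s,200+u/3,140+v/3,z).round(4)
print('rack top (scene)',[S(*p,.2)[:2].tolist() for p in [(395,105),(447,123),(415,182),(358,162)]],'base',S(358,292,0),S(400,304,0))
# rail top flange edges in scene
print('rail top edge back? ', S(92,308,.045),S(320,405,.045),'outer low', S(75,358,0),S(300,460,0))
# two-ray height check of rack top corner (+y? corner): 
t=cam('top')
def line(c,u,v): return -c['R'].T@c['t'], c['R'].T@np.linalg.inv(c['camera_matrix'])@np.array([u,v,1.])
def tri(a,b):
    A=[];B=[]
    M=np.zeros((3,3));q=np.zeros(3)
    for o,d in(a,b):
        d=d/np.linalg.norm(d);N=np.eye(3)-np.outer(d,d);M+=N;q+=N@o
    return np.linalg.solve(M,q).round(3)
T=lambda u,v:line(t,160+u/3.3,115+v/3.3); L=lambda u,v:line(s,200+u/3,140+v/3)
print('far-right',tri(T(480,230),L(358,162)),'near-right',tri(T(481,340),L(395,105)),'rail L',tri(T(447,95),L(320,405)),'rail R',tri(T(711,102),L(92,308)))
go([0.52,0.18,0.30])
```

```text
base plate edge [0.4762 0.1183 0.    ] [0.5628 0.1175 0.    ]
rack top (scene) [[0.4805, 0.0671], [0.4817, 0.1225], [0.5647, 0.1237], [0.5644, 0.0654]] base [0.5696 0.0697 0.    ] [0.565  0.1162 0.    ]
rail top edge back?  [ 0.7307 -0.1519  0.045 ] [0.7334 0.1046 0.045 ] outer low [ 0.7667 -0.1574  0.    ] [0.7718 0.1012 0.    ]
far-right [0.565 0.061 0.199] near-right [0.475 0.059 0.191] rail L [0.726 0.097 0.029] rail R [ 0.723 -0.162  0.029]
pos [0.4805 0.4021 0.2887] t 1.95 shift [-0.2   0.51  4.48] F [ 0.  -0.3  0.1] open 0.5
R [[-0.002, 0.998, 0.062], [-0.006, 0.062, -0.998], [-1.0, -0.002, 0.006]]
```

Request:
drive_tool:
  series:
    - [[0,0.2,0.8],[3,0,0]]
    - [[0,0.2,0.9],[0,0,0]]
    - [[0,0.2,0.9],[0,0,0]]
    - [[0,0.2,0.9],[0,0,0]]
    - [[0,0.1,0.7],[0,0,0]]

```text
time: 2.45
eef_pos: [0.531, 0.1917, 0.2892]
tcp_rot: [0.49, 0.507, -0.493, 0.509]
contact_force: [0.9, 0.9, 0.0]
opening: 0.499
```

Run:
```python
from h import *
go([0.52,0.16,0.176],Rt=np.array([[0,1,0],[0,0,-1],[-1,0,0]]).astype(float))
```

```text
pos [0.531  0.1917 0.2892] t 2.45 shift [ 2.27 -0.24  0.62] F [0.9 0.9 0. ] open 0.5
R [[-0.001, 0.999, 0.032], [-0.005, 0.032, -0.999], [-1.0, -0.001, 0.005]]
turn deg [1.86 0.27 0.07]
```

Request:
drive_tool:
  series:
    - [[0.4,-0.2,0.5],[1.8,0,0]]
    - [[0.7,-0.1,0.2],[0,0,0]]
    - [[0.7,0,0.1],[0,0,0]]
    - [[0.5,0,0],[0,0,0]]
    - [[0.1,0,0],[0,0,0]]

```text
time: 2.95
eef_pos: [0.5196, 0.1434, 0.1697]
tcp_rot: [0.5, 0.498, -0.498, 0.504]
contact_force: [-0.3, -0.4, 0.0]
opening: 0.502
```

Run:
```python
from h import *
go([0.52,0.13,0.176],Rt=np.array([[0,1,0],[0,0,-1],[-1,0,0]]).astype(float))
cam('top','t2.png')
```

```text
pos [0.5196 0.1434 0.1697] t 2.95 shift [-0.12  0.01  0.27] F [-0.3 -0.4  0. ] open 0.5
R [[0.008, 1.0, 0.005], [-0.005, 0.005, -1.0], [-1.0, 0.008, 0.005]]
turn deg [ 0.26  0.28 -0.45]
```

View pics/t2.png

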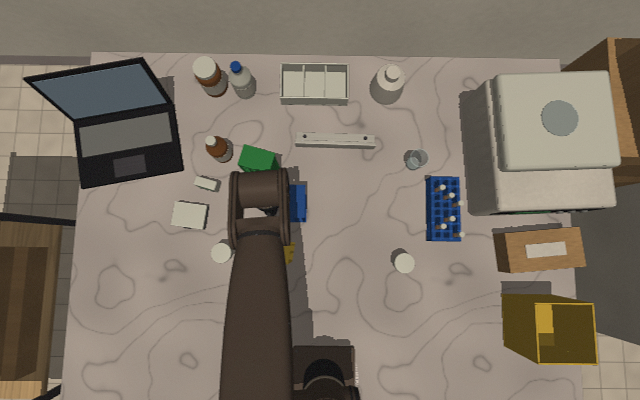

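The top view shows the gripper just left of the still-standing rack (u about 300). I'll push slowly from here.

Request:
drive_tool:
  series:
    - [[0,0,0.15],[0,0,0]]
    - [[0,0,0.15],[0,0,0]]
    - [[0,0,0.15],[0,0,0]]
    - [[0,0,0.15],[0,0,0]]
    - [[0,0,0.15],[0,0,0]]

```text
time: 3.5
eef_pos: [0.5241, 0.1044, 0.1772]
tcp_rot: [0.501, 0.496, -0.494, 0.508]
contact_force: [-0.3, 0.8, -0.1]
opening: 0.502
```

Run:
```python
from h import *
go([0.52,0.06,0.176])
cam('top','t3.png');c=cam('scene','s3.png')
a=cv2.imread('pics/s3.png')[140:300,200:460];b=cv2.imread('pics/t3.png')[115:275,200:400]
cv2.imwrite('pics/c3.png',np.hstack([cv2.resize(a,(390,240)),cv2.resize(b,(300,240))]))
```

```text
pos [0.5241 0.1044 0.1772] t 3.5 shift [ 0.03 -0.09  0.89] F [-0.3  0.8 -0.1] open 0.5
R [[0.019, 1.0, 0.01], [-0.005, 0.01, -1.0], [-1.0, 0.019, 0.005]]
```

View pics/c3.png

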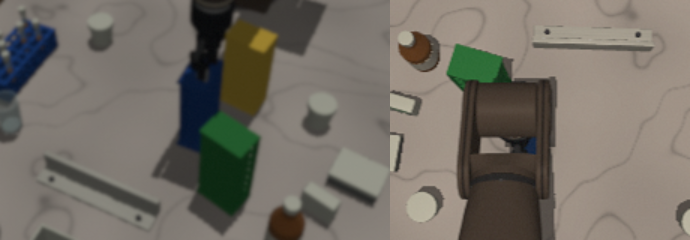

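The rack is leaning a little and its base is still in place, so I carry on.

Request:
drive_tool:
  series:
    - [[0,-0.05,0.15],[0,0,0]]
    - [[0,0,0.15],[0,0,0]]
    - [[0,0,0.15],[0,0,0]]
    - [[0,0,0.15],[0,0,0]]
    - [[0,0,0.1],[0,0,0]]

```text
time: 4.1
eef_pos: [0.5214, 0.0665, 0.1771]
tcp_rot: [0.501, 0.496, -0.494, 0.508]
contact_force: [-0.8, 0.2, -0.2]
opening: 0.497
```

Run:
```python
from h import *
go([0.52,0.06,0.176])
cam('top','t4.png');c=cam('scene','s4.png')
a=cv2.imread('pics/s4.png')[140:300,200:460];b=cv2.imread('pics/t4.png')[115:275,200:400]
cv2.imwrite('pics/c4.png',np.hstack([cv2.resize(a,(390,240)),cv2.resize(b,(300,240))]))
```

```text
pos [0.5214 0.0665 0.1771] t 4.1 shift [ 0.02 -0.03  0.13] F [-0.8  0.2 -0.2] open 0.5
R [[0.019, 1.0, 0.009], [-0.005, 0.009, -1.0], [-1.0, 0.019, 0.005]]
```

View pics/c4.png

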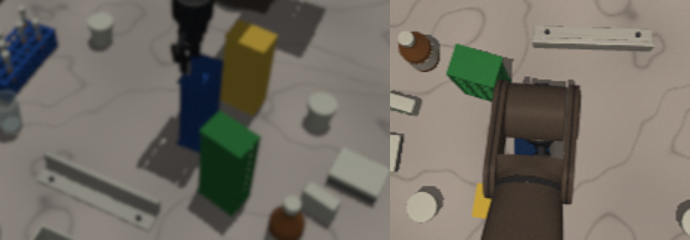

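Request:
drive_tool:
  series:
    - [[0,0,0.15],[0,0,0]]
    - [[0,0,0.15],[0,0,0]]
    - [[0,0,0.05],[0,0,0]]
    - [[0,0,0],[0,0,0]]
    - [[0,0,0],[0,0,0]]

```text
time: 4.7
eef_pos: [0.5216, 0.0476, 0.1771]
tcp_rot: [0.501, 0.496, -0.494, 0.508]
contact_force: [0.3, 0.6, 0.7]
opening: 0.5
```

Request:
drive_tool:
  series:
    - [[-0.5,0,-0.1],[0,0,0]]
    - [[-0.5,0,-0.3],[0,0,0]]
    - [[-0.5,0,-0.3],[0,0,0]]
    - [[-0.5,0,0],[0,0,0]]
    - [[-0.5,0,0],[0,0,0]]

```text
time: 5.2
eef_pos: [0.516, 0.0853, 0.3001]
tcp_rot: [0.499, 0.5, -0.497, 0.505]
contact_force: [-0.3, -0.6, 0.2]
opening: 0.499
```

Run:
```python
from h import *
go([0.52,0.06,0.176])
cam('top','t5.png');c=cam('scene','s5.png')
a=cv2.imread('pics/s5.png')[140:300,200:460];b=cv2.imread('pics/t5.png')[115:275,200:400]
cv2.imwrite('pics/c5.png',np.hstack([cv2.resize(a,(390,240)),cv2.resize(b,(300,240))]))
```

```text
pos [0.516  0.0853 0.3001] t 5.2 shift [2.48 0.06 0.5 ] F [-0.3 -0.6  0.2] open 0.5
R [[0.006, 1.0, 0.009], [-0.003, 0.009, -1.0], [-1.0, 0.006, 0.003]]
```

View pics/c5.png

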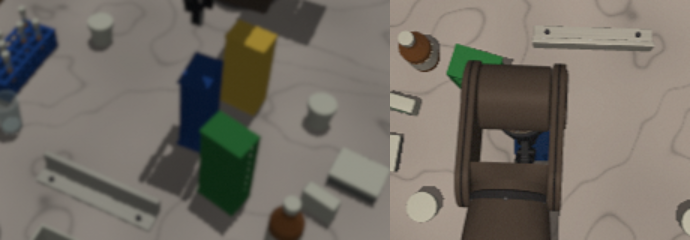

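Run:
```python
from h import *
for i in range(6): c=cam('scene')
c=cam('scene','s6.png')
a=cv2.imread('pics/s0.png') if 0 else cv2.imread('pics/scene0.png')
f=lambda n:cv2.resize(cv2.imread('pics/'+n)[150:260,290:390],None,fx=2.6,fy=2.6,interpolation=cv2.INTER_CUBIC)
cv2.imwrite('pics/c6.png',np.hstack([f('scene0.png'),f('s5.png'),f('s6.png')]))
```

```text
(no output)
```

View pics/c6.png

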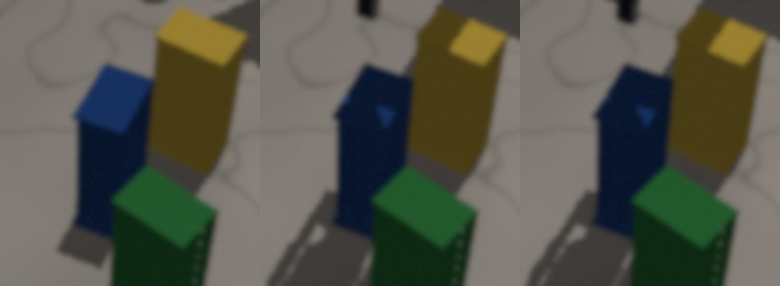

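Run:
```python
from h import *
f=lambda n:cv2.resize(cv2.imread('pics/'+n)[130:260,280:390],None,fx=2.3,fy=3,interpolation=cv2.INTER_CUBIC)
g=lambda x:np.clip(x.astype(float)*1.6,0,255)
cv2.imwrite('pics/c7.png',g(np.hstack([f('s3.png'),f('s4.png'),f('s6.png')])))
```

```text
[ WARN:0@0.666] global loadsave.cpp:1063 imwrite_ Unsupported depth image for selected encoder is fallbacked to CV_8U.
```

View pics/c7.png

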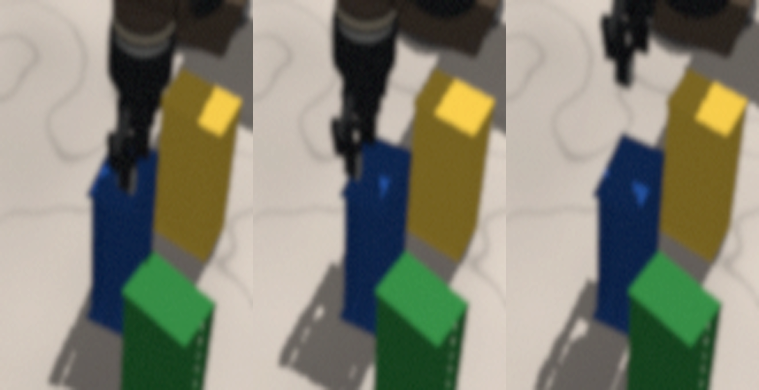

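Run:
```python
from h import *
c=cam('scene')
for dx in(-.03,0,.03):print(dx,proj(c,[.5214+dx,.0665,.166]),proj(c,[.516+dx,.0853,.289]))
print('now tip px',280+(623-506)/2.3,130+85/3)
for X in [(.475,.06,.2),(.565,.06,.2),(.565,.119,.2),(.475,.119,.2),(.565,.06,0)]:print(X,proj(c,X))
cam('wrist','w8.png')
```

```text
-0.03 [329.69693594 185.24044378] [337.95132345 155.69335898]
0 [325.63257327 191.96442145] [333.67382375 162.50950881]
0.03 [321.44362951 198.8945029 ] [329.2537829  169.55279643]
now tip px 330.8695652173913 158.33333333333334
(0.475, 0.06, 0.2) [330.22202639 173.07435532]
(0.565, 0.06, 0.2) [317.52323633 193.54905793]
(0.565, 0.119, 0.2) [336.72725409 200.2065538 ]
(0.475, 0.119, 0.2) [348.729548   179.13291167]
(0.565, 0.06, 0) [317.18670351 235.22049674]
```

View pics/w8.png

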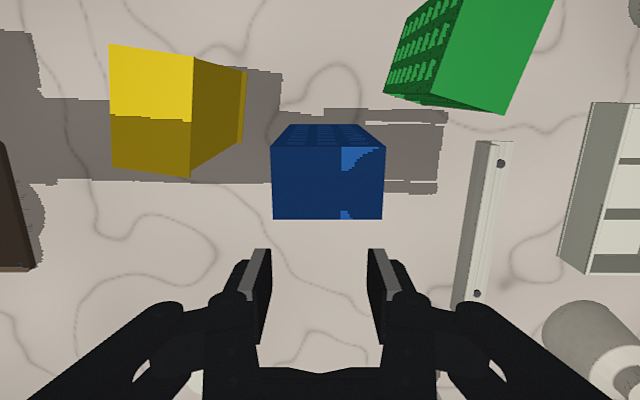

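Run:
```python
from h import *
c=cam('wrist'); s=ctrl.get_state(); R=Ro.from_quat(s['tcp_rot'])
for x in (-.03,-.008,.005,.011):
  print(x,[proj(c,s['eef_pos']+R.apply([x,.021,z])).round() .tolist() for z in(-.011,.011)])
for X in [(.475,.06,.2),(.565,.06,.2),(.565,.119,.2),(.475,.119,.2),(.475,.119,0),(.565,.119,0)]:print(X,proj(c,X).round())
s=cam('scene','s9.png')
a=cv2.imread('pics/s9.png')[80:260,280:410]
cv2.imwrite('pics/c9.png',np.clip(cv2.resize(a,None,fx=3.3,fy=3.3,interpolation=cv2.INTER_CUBIC).astype(float)*2,0,255).astype('uint8'))
```

```text
-0.03 [[369.0, 245.0], [367.0, 289.0]]
-0.008 [[363.0, 227.0], [361.0, 266.0]]
0.005 [[360.0, 218.0], [358.0, 255.0]]
0.011 [[359.0, 214.0], [357.0, 250.0]]
(0.475, 0.06, 0.2) [269. 219.]
(0.565, 0.06, 0.2) [379. 219.]
(0.565, 0.119, 0.2) [383. 148.]
(0.475, 0.119, 0.2) [267. 147.]
(0.475, 0.119, 0) [288. 124.]
(0.565, 0.119, 0) [356. 125.]
```

View pics/c9.png

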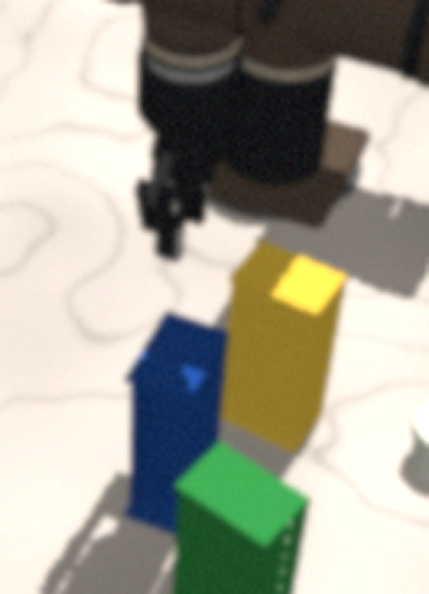

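Run:
```python
from h import *
c=cam('wrist','w10.png'); s=cam('scene'); st=ctrl.get_state(); R=Ro.from_quat(st['tcp_rot'])
def line(c,u,v): return -c['R'].T@c['t'], c['R'].T@np.linalg.inv(c['camera_matrix'])@np.array([u,v,1.])
def tri(a,b):
    M=np.zeros((3,3));q=np.zeros(3)
    for o,d in(a,b):
        d=d/np.linalg.norm(d);N=np.eye(3)-np.outer(d,d);M+=N;q+=N@o
    X=np.linalg.solve(M,q); return X, [np.linalg.norm(np.cross(X-o,d/np.linalg.norm(d))) for o,d in (a,b)]
for uv in [(376,248),(376,270)]:
  X,e=tri(line(c,*uv),line(s,331,157)); print(X.round(3),np.round(e,4),R.inv().apply(X-st['eef_pos']).round(3))
print(st['eef_pos'],st['opening'],st['qpos'])
a=cv2.imread('pics/w10.png')[220:400,200:440]
cv2.imwrite('pics/c10.png',np.clip(cv2.resize(a,None,fx=3,fy=3,interpolation=cv2.INTER_CUBIC).astype(float)*2.5,0,255).astype('uint8'))
```

```text
[0.54  0.09  0.329] [0.0039 0.0039] [-0.03   0.024 -0.005]
[0.54  0.086 0.331] [0.0009 0.0009] [-0.032  0.024 -0.001]
[0.51620355 0.08460277 0.29895374] 0.49726778248073267 [-0.03009344 -0.11654652  1.83543492 -0.00294109  1.41639942 -0.03733593]
```

View pics/c10.png

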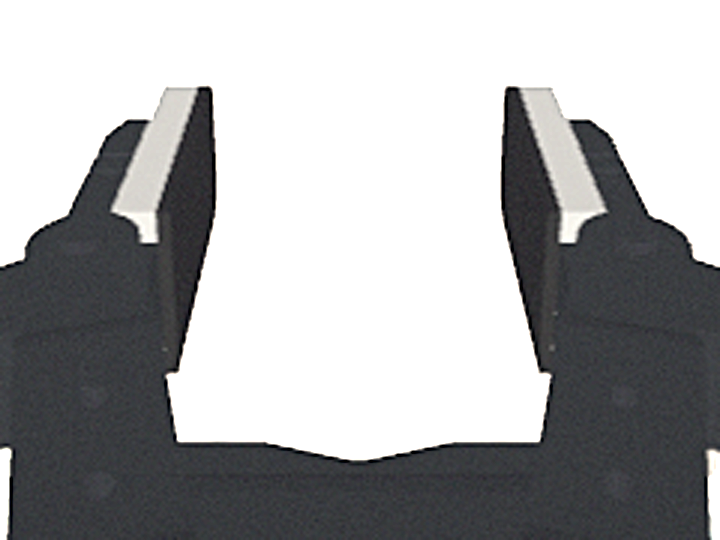

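The rack never moved. Triangulated from wrist and scene views, the fingertips sit about 31 mm *behind* the reported TCP (half-open), where the text says they are ahead of it, so they passed just over the 200 mm rack. I'll use this measured offset and push again lower.

Request:
drive_tool:
  series:
    - [[0,0.05,-0.8],[0,0,0]]
    - [[0,0.05,-0.7],[0,0,0]]
    - [[0,0,0],[0,0,0]]
    - [[0.8,0,0],[0,0,0]]
    - [[0.8,0,0],[0,0,0]]

```text
time: 6.45
eef_pos: [0.5268, 0.1611, 0.2252]
tcp_rot: [0.504, 0.495, -0.493, 0.508]
contact_force: [-0.7, -0.6, -0.8]
opening: 0.498
```

Run:
```python
from h import *
go([0.52,0.15,0.134],Rt=np.array([[0,1,0],[0,0,-1],[-1,0,0]]).astype(float))
cam('wrist','w11.png')
```

```text
pos [0.5268 0.1611 0.2252] t 6.45 shift [ 1.82 -0.18  0.22] F [-0.7 -0.6 -0.8] open 0.5
R [[0.023, 1.0, 0.006], [-0.002, 0.006, -1.0], [-1.0, 0.023, 0.002]]
turn deg [ 0.35  0.13 -1.34]
```

View pics/w11.png

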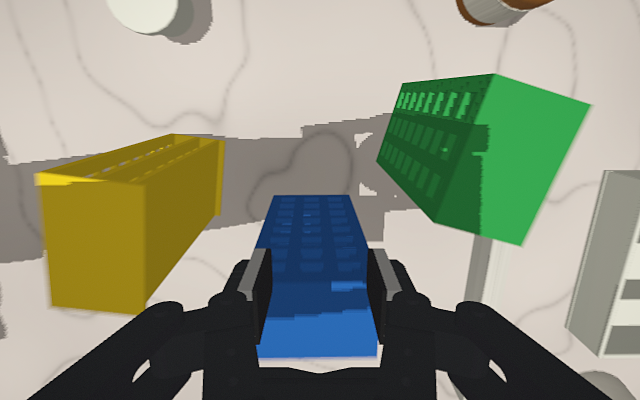

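Request:
drive_tool:
  series:
    - [[0,-0.1,0],[0,0,-1.2]]
    - [[0.4,0,0],[0,0,0]]
    - [[0.5,0,0],[0,0,0]]
    - [[0.5,0,0],[0,0,0]]
    - [[0.2,0,0],[0,0,0]]
  grip: -0.5

```text
time: 7.0
eef_pos: [0.5204, 0.1579, 0.1431]
tcp_rot: [-0.497, -0.501, 0.501, -0.501]
contact_force: [-0.2, -0.4, -0.5]
opening: 0.249
```

Run:
```python
from h import *
go([0.52,0.13,0.138],Rt=np.array([[0,1,0],[0,0,-1],[-1,0,0]]).astype(float))
cam('wrist','w12.png')
```

```text
pos [0.5204 0.1579 0.1431] t 7.0 shift [ 0.1  -0.01  0.56] F [-0.2 -0.4 -0.5] open 0.25
R [[-0.005, 1.0, 0.004], [-0.004, 0.004, -1.0], [-1.0, -0.005, 0.004]]
turn deg [0.21 0.23 0.29]
```

View pics/w12.png

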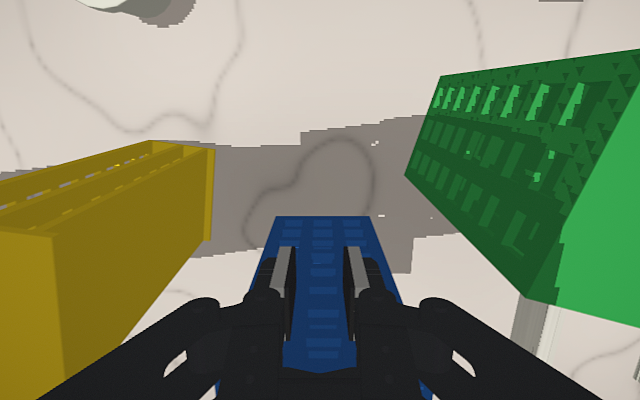

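Fingers (around 320, 270) are now in front of the plate face, below its top, clear of green and yellow. Pushing on.

Request:
drive_tool:
  series:
    - [[0,0,0.2],[0,0,0]]
    - [[0,0,0.15],[0,0,0]]
    - [[0,0,0.15],[0,0,0]]
    - [[0,0,0.15],[0,0,0]]
    - [[0,0,0.15],[0,0,0]]

```text
time: 7.55
eef_pos: [0.5244, 0.1148, 0.1501]
tcp_rot: [0.499, 0.499, -0.499, 0.503]
contact_force: [-0.2, 0.2, 0.2]
opening: 0.249
```

Run:
```python
from h import *
go([0.52,0.06,0.143]);cam('wrist','w13.png')
```

```text
pos [0.5244 0.1148 0.1501] t 7.55 shift [ 0.14 -0.09  1.09] F [-0.2  0.2  0.2] open 0.25
R [[0.004, 1.0, 0.004], [-0.003, 0.004, -1.0], [-1.0, 0.004, 0.003]]
```

View pics/w13.png

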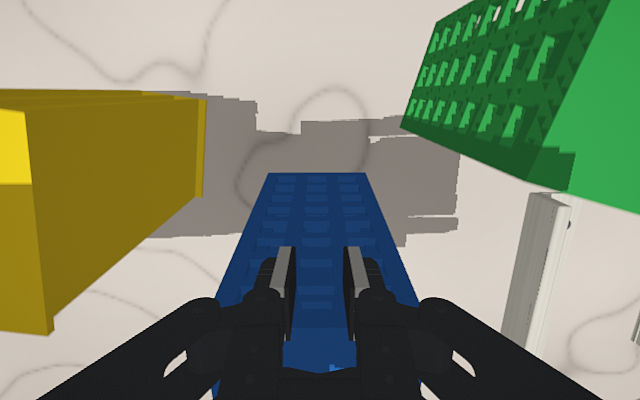

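Request:
drive_tool:
  series:
    - [[0.1,-0.05,0.15],[0,0,0]]
    - [[0,0,0.15],[0,0,0]]
    - [[0,0,0.15],[0,0,0]]
    - [[0,0,0.15],[0,0,0]]
    - [[0,0,0.15],[0,0,0]]

```text
time: 8.1
eef_pos: [0.5217, 0.0732, 0.1447]
tcp_rot: [0.499, 0.499, -0.499, 0.503]
contact_force: [0.2, -0.2, 0.4]
opening: 0.249
```

Run:
```python
from h import *
go([0.52,0.06,0.143]);cam('wrist','w14.png')
```

```text
pos [0.5217 0.0732 0.1447] t 8.1 shift [ 0.04 -0.04  0.26] F [ 0.2 -0.2  0.4] open 0.25
R [[0.004, 1.0, 0.004], [-0.005, 0.004, -1.0], [-1.0, 0.004, 0.005]]
```

View pics/w14.png

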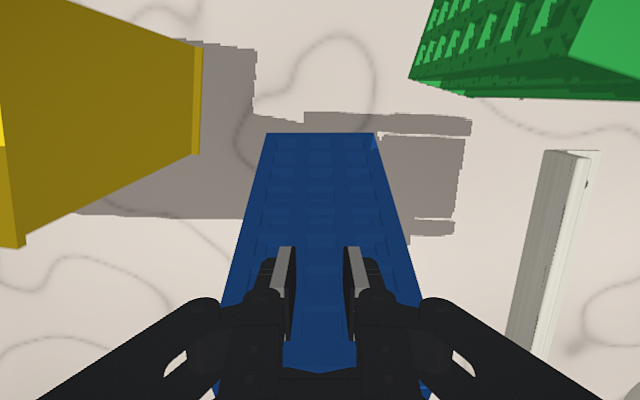

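The plate is clearly tilting (its lower edge has moved to v=133). I continue the push.

Request:
drive_tool:
  series:
    - [[0,0,0.15],[0,0,0]]
    - [[0,0,0.15],[0,0,0]]
    - [[0,0,0.15],[0,0,0]]
    - [[0,0,0],[0,0,0]]
    - [[0,0,0],[0,0,0]]

```text
time: 8.65
eef_pos: [0.5219, 0.0471, 0.1448]
tcp_rot: [0.499, 0.498, -0.5, 0.503]
contact_force: [0.6, -0.0, -1.0]
opening: 0.248
```

Run:
```python
from h import *
go([0.52,0.06,0.143]);cam('wrist','w15.png')
```

```text
pos [0.5219 0.0471 0.1448] t 8.65 shift [ 0.03 -0.04 -0.26] F [ 0.6 -0.  -1. ] open 0.25
R [[0.004, 1.0, 0.002], [-0.005, 0.002, -1.0], [-1.0, 0.004, 0.005]]
```

View pics/w15.png

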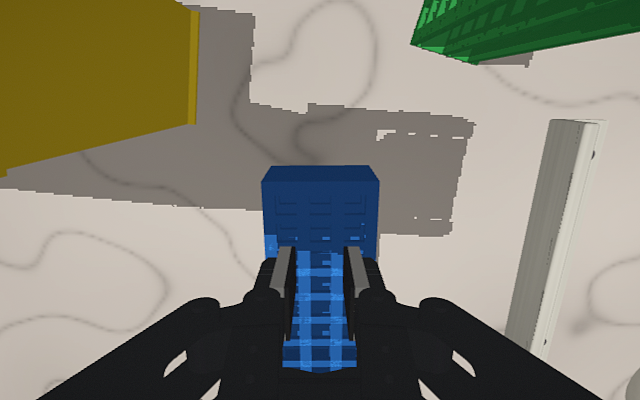

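The rack has dropped onto its feet, holes up. Next I raise the tool, turn it back and move behind the rack.

Request:
drive_tool:
  series:
    - [[-0.6,0,-0.1],[0,0,0]]
    - [[-0.7,0,0],[-5,0,0]]
    - [[-0.6,0,0.2],[-8.5,0,0]]
    - [[-0.3,0,0.3],[-8.5,0,0]]
    - [[0,0,0.3],[-8.5,0,0]]

```text
time: 9.2
eef_pos: [0.5304, 0.0165, 0.2576]
tcp_rot: [0.345, 0.616, -0.348, 0.617]
contact_force: [0.3, -0.3, -1.1]
opening: 0.251
```

Request:
drive_tool:
  series:
    - [[0,0,0],[-8.5,0,0]]
    - [[0,0,0],[-8.5,0,0]]
    - [[0,0,0],[-8.5,0,0]]
    - [[0,0,0],[-8.5,0,0]]
    - [[0,0,0],[-8.5,0,0]]

```text
time: 9.7
eef_pos: [0.5318, 0.0162, 0.2596]
tcp_rot: [0.095, 0.699, -0.099, 0.702]
contact_force: [-0.5, -0.8, 0.6]
opening: 0.249
```

Run:
```python
from h import *
go([0.43,-0.04,0.27],Rt=np.array([[0,0,1],[0,1,0],[-1,0,0]]).astype(float));cam('top','t16.png')
```

```text
pos [0.5318 0.0162 0.2596] t 9.7 shift [-0.21 -1.64 -1.65] F [-0.5 -0.8  0.6] open 0.25
R [[0.003, 0.272, 0.962], [-0.005, 0.962, -0.272], [-1.0, -0.004, 0.005]]
turn deg [-15.78   0.23   0.26]
```

View pics/t16.png

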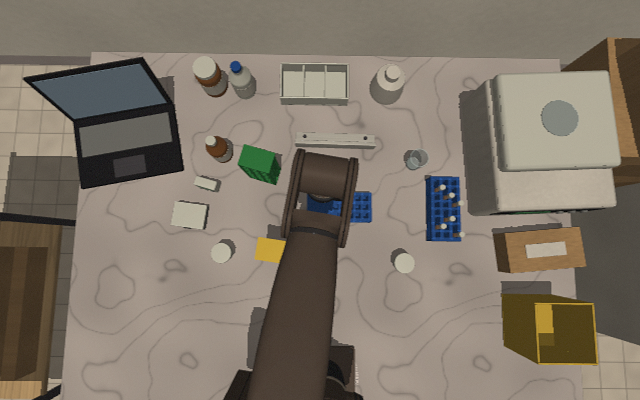

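Request:
drive_tool:
  series:
    - [[0,-0.4,-0.5],[-5,0,0]]
    - [[0,-0.4,-0.5],[-5,0,0]]
    - [[0,-0.3,-0.6],[-5,0,0]]
    - [[0,-0.1,-0.4],[-1,0,0]]
    - [[0,0,-0.2],[0,0,0]]
  grip: 1

```text
time: 10.25
eef_pos: [0.4098, -0.0285, 0.2584]
tcp_rot: [-0.005, 0.706, 0.002, 0.708]
contact_force: [-0.4, 0.6, -0.3]
opening: 1.001
```

Run:
```python
from m import *
go([0.42,-0.04,0.06],Rt=np.array([[0,0,1],[0,1,0],[-1,0,0]]).astype(float));cam('wrist','w17.png')
c=cam('top','t17.png'); hsv,b=masks(c['img'])
for k in cv2.findContours(b,cv2.RETR_EXTERNAL,cv2.CHAIN_APPROX_NONE)[0]:
    if cv2.contourArea(k)>200:
        r=cv2.minAreaRect(k); print(r,[ray(c,*p,.06)[:2].round(3).tolist() for p in cv2.boxPoints(r)])
```

```text
pos [ 0.4098 -0.0285  0.2584] t 10.25 shift [ 3.97 -0.21  0.19] F [-0.4  0.6 -0.3] open 1.0
R [[0.002, -0.011, 1.0], [-0.005, 1.0, 0.011], [-1.0, -0.005, 0.002]]
turn deg [0.62 0.11 0.27]
((338.5, 206.5), (29.0, 63.0), 90.0) [[0.566, 0.054], [0.569, -0.141], [0.479, -0.14], [0.477, 0.053]]
((442.82330322265625, 208.54837036132812), (63.65095520019531, 33.03628921508789), 88.72696685791016) [[0.618, -0.315], [0.621, -0.418], [0.424, -0.416], [0.42, -0.314]]
```

View pics/w17.png

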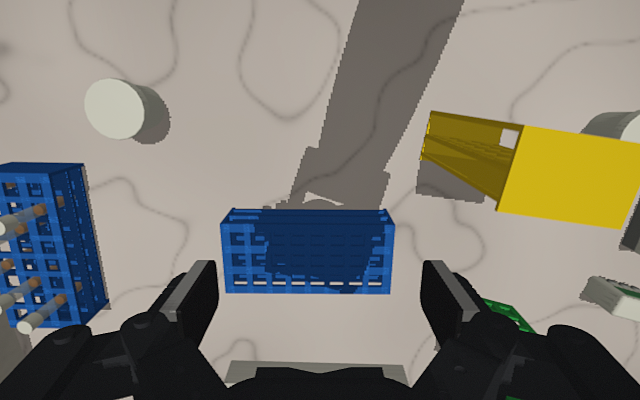

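View pics/t17.png

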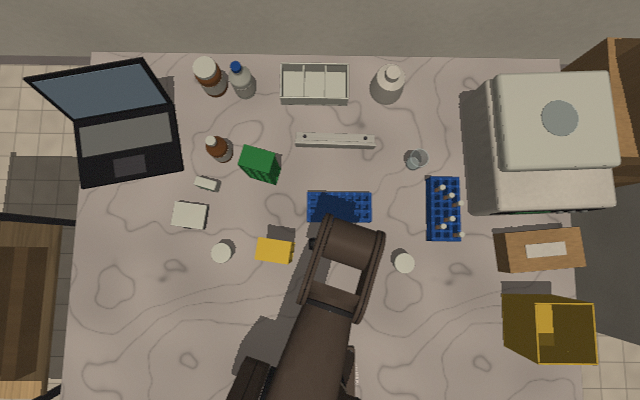

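The top view shows the rack on its feet, spanning x 0.478..0.567 and y -0.14..0.055, roughly parallel to the rail. I descend behind it.

Request:
drive_tool:
  series:
    - [[0.8,-0.2,0],[0.6,0,0]]
    - [[1,-0.1,0],[0,0,0]]
    - [[1,0,0],[0,0,0]]
    - [[1,0,0],[0,0,0]]
    - [[0.6,0,0],[0,0,0]]

```text
time: 10.85
eef_pos: [0.423, -0.0469, 0.0415]
tcp_rot: [-0.002, 0.697, -0.007, 0.717]
contact_force: [0.8, -0.0, 0.8]
opening: 1.001
```

Run:
```python
from m import *
go([0.43,-0.042,0.0],Rt=np.array([[0,0,1],[0,1,0],[-1,0,0]]).astype(float));cam('wrist','w18.png');cam('scene','s18.png')
a=cv2.imread('pics/s18.png')[120:280,200:400]
cv2.imwrite('pics/c18.png',np.clip(cv2.resize(a,None,fx=3.3,fy=3.3,interpolation=cv2.INTER_CUBIC).astype(float)*1.8,0,255).astype('uint8'))
```

```text
pos [ 0.423  -0.0469  0.0415] t 10.85 shift [0.83 0.11 0.12] F [ 0.8 -0.   0.8] open 1.0
R [[0.028, 0.007, 1.0], [-0.012, 1.0, -0.006], [-1.0, -0.012, 0.028]]
turn deg [-0.36  1.58  0.7 ]
```

View pics/w18.png

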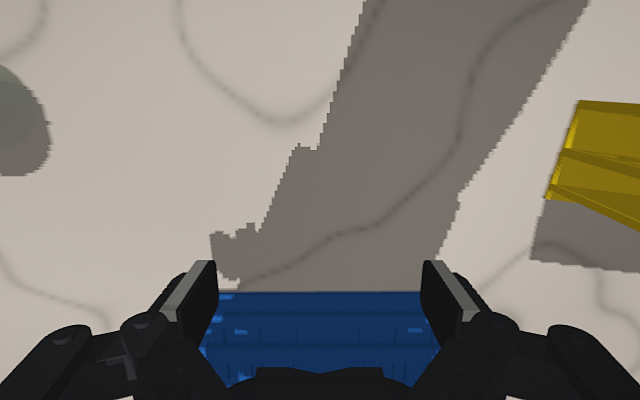

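View pics/c18.png

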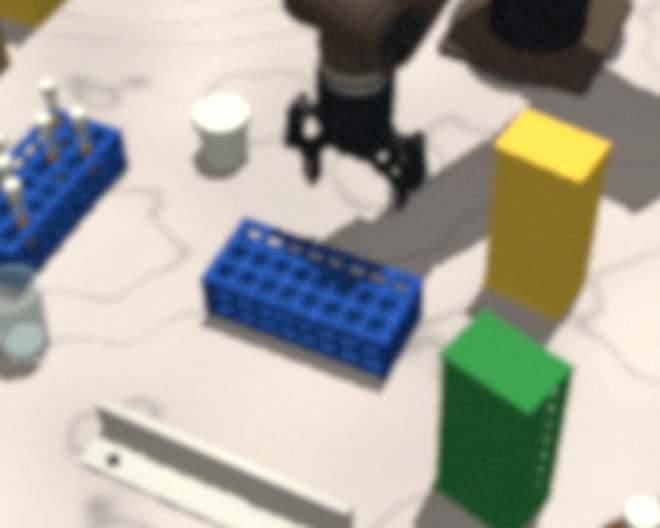

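Request:
drive_tool:
  series:
    - [[0.4,0.1,-0.05],[0,1.5,0]]
    - [[0.4,0,-0.05],[0,0,0.5]]
    - [[0.2,0,-0.05],[0,0,0]]
    - [[0,0,0],[0,0,0]]

```text
time: 11.35
eef_pos: [0.421, -0.0427, -0.005]
tcp_rot: [0.001, 0.706, -0.004, 0.709]
contact_force: [0.2, -0.7, -0.4]
opening: 1.002
```

Run:
```python
from m import *
go([0.46,-0.042,-0.005],Rt=np.array([[0,0,1],[0,1,0],[-1,0,0]]).astype(float));cam('scene','s19.png')
a=cv2.imread('pics/s19.png')[120:280,200:400]
cv2.imwrite('pics/c19.png',np.clip(cv2.resize(a,None,fx=3.3,fy=3.3,interpolation=cv2.INTER_CUBIC).astype(float)*1.8,0,255).astype('uint8'))
```

```text
pos [ 0.421  -0.0427 -0.005 ] t 11.35 shift [0.   0.02 0.78] F [ 0.2 -0.7 -0.4] open 1.0
R [[0.004, 0.008, 1.0], [-0.004, 1.0, -0.008], [-1.0, -0.004, 0.004]]
turn deg [-0.45  0.23  0.24]
```

View pics/c19.png

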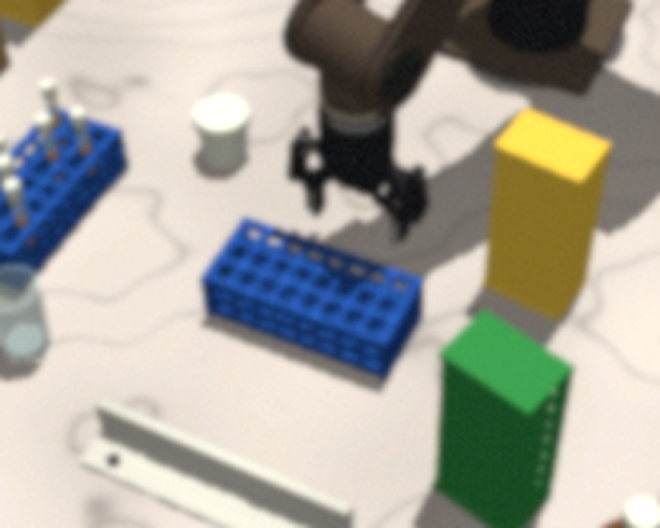

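Run:
```python
from h import *
c=cam('scene')
for z in (0,.02,.03,.04,.06): print(z,proj(c,[.43,-.091,z]).round(1),proj(c,[.43,.007,z]).round(1))
```

```text
0 [294.3 192.1] [319.6 201. ]
0.02 [294.  188.2] [319.7 197.2]
0.03 [293.9 186.3] [319.7 195.2]
0.04 [293.8 184.3] [319.8 193.3]
0.06 [293.6 180.3] [319.8 189.2]
```

Tips are at about 40 mm; I'll lower them 15 mm and start the push.

Request:
drive_tool:
  series:
    - [[0.15,0,0],[0,0,0]]
    - [[0.15,0,0],[0,0,0]]
    - [[0,0,0.2],[0,0,0]]
    - [[0,0,0.2],[0,0,0]]
    - [[0,0,0.2],[0,0,0]]

```text
time: 11.95
eef_pos: [0.4569, -0.0445, -0.0162]
tcp_rot: [0.0, 0.702, -0.006, 0.712]
contact_force: [0.2, 0.5, 0.6]
opening: 0.999
```

Request:
drive_tool:
  series:
    - [[0,0,0.2],[0,0,0]]
    - [[0,0,0.2],[0,0,0]]
    - [[0,0,0.2],[0,0,0]]
    - [[0,0,0.2],[0,0,0]]
    - [[0,0,0.2],[0,0,0]]

```text
time: 12.45
eef_pos: [0.5105, -0.0446, -0.0158]
tcp_rot: [0.0, 0.704, -0.005, 0.71]
contact_force: [-2.8, 0.7, 2.7]
opening: 1.002
```

Run:
```python
from m import *
go([0.6,-0.042,-0.02],Rt=np.array([[0,0,1],[0,1,0],[-1,0,0]]).astype(float));cam('scene','s20.png')
a=cv2.imread('pics/s20.png')[120:280,200:400]
cv2.imwrite('pics/c20.png',np.clip(cv2.resize(a,None,fx=3.3,fy=3.3,interpolation=cv2.INTER_CUBIC).astype(float)*1.8,0,255).astype('uint8'))
```

```text
pos [ 0.5105 -0.0446 -0.0158] t 12.45 shift [0.1  0.07 1.79] F [-2.8  0.7  2.7] open 1.0
R [[0.009, 0.008, 1.0], [-0.007, 1.0, -0.008], [-1.0, -0.007, 0.009]]
turn deg [-0.44  0.5   0.39]
```

View pics/c20.png

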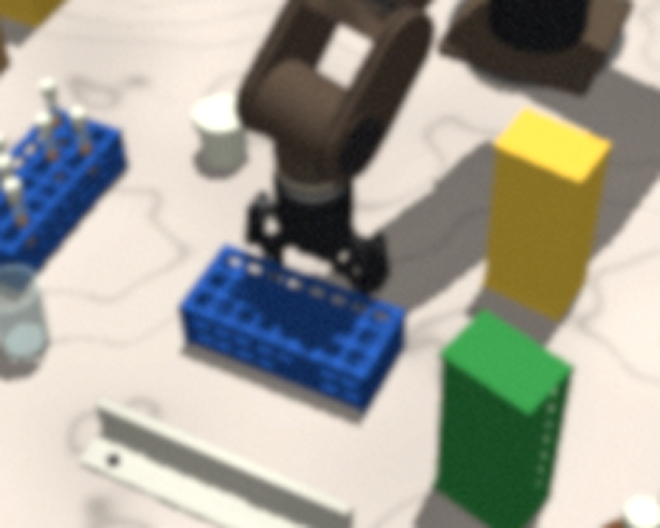

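The rack slides evenly with the gripper behind it at low force. Carrying on.

Request:
drive_tool:
  series:
    - [[0,0,0.2],[0,0,0]]
    - [[0,0,0.2],[0,0,0]]
    - [[0,0,0.2],[0,0,0]]
    - [[0,0,0.2],[0,0,0]]
    - [[0,0,0.2],[0,0,0]]

```text
time: 13.0
eef_pos: [0.5657, -0.0451, -0.0157]
tcp_rot: [0.0, 0.703, -0.005, 0.711]
contact_force: [-2.0, 1.0, 0.3]
opening: 0.999
```

Request:
drive_tool:
  series:
    - [[0,0,0.2],[0,0,0]]
    - [[0,0,0.2],[0,0,0]]
    - [[0,0,0.1],[0,0,0]]

```text
time: 13.3
eef_pos: [0.594, -0.0454, -0.0154]
tcp_rot: [0.0, 0.703, -0.005, 0.711]
contact_force: [-1.6, 0.6, 0.6]
opening: 1.0
```

Run:
```python
from m import *
go([0.62,-0.042,-0.02],Rt=np.array([[0,0,1],[0,1,0],[-1,0,0]]).astype(float));cam('scene','s21.png');cam('top','t21.png')
a=cv2.imread('pics/s21.png')[120:280,200:360];b=cv2.imread('pics/t21.png')[110:270,230:420]
cv2.imwrite('pics/c21.png',np.hstack([np.clip(cv2.resize(x,(390,400),interpolation=cv2.INTER_CUBIC).astype(float)*1.5,0,255).astype('uint8') for x in (a,b)]))
```

```text
pos [ 0.594  -0.0454 -0.0154] t 13.3 shift [0.1  0.07 0.52] F [-1.6  0.6  0.6] open 1.0
R [[0.012, 0.008, 1.0], [-0.007, 1.0, -0.008], [-1.0, -0.007, 0.012]]
turn deg [-0.47  0.68  0.41]
```

View pics/c21.png

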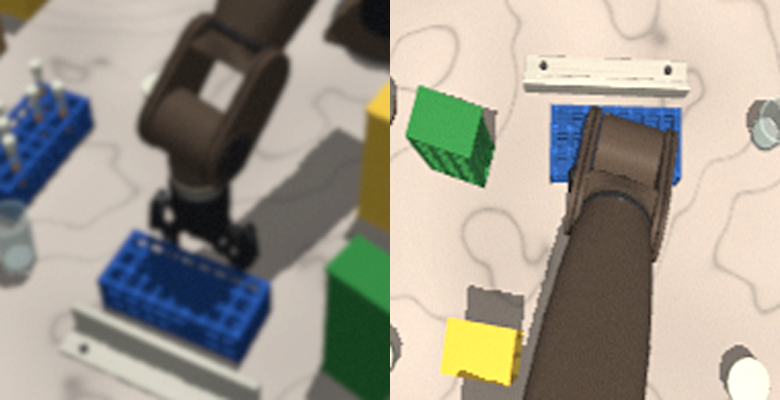

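About 25 mm to go. I'll use smaller steps and watch the force.

Request:
drive_tool:
  series:
    - [[0,0,0.1],[0,0,0]]
    - [[0,0,0.1],[0,0,0]]
    - [[0,0,0.1],[0,0,0]]
    - [[0,0,0.05],[0,0,0]]

```text
time: 13.8
eef_pos: [0.6112, -0.0454, -0.0153]
tcp_rot: [0.001, 0.704, -0.005, 0.711]
contact_force: [-1.8, -0.3, 0.2]
opening: 1.0
```

Request:
drive_tool:
  series:
    - [[0,0,0.06],[0,0,0]]
    - [[0,0,0.06],[0,0,0]]

```text
time: 14.0
eef_pos: [0.6173, -0.0455, -0.0153]
tcp_rot: [0.001, 0.704, -0.005, 0.71]
contact_force: [-0.7, 0.7, 0.7]
opening: 1.0
```

Request:
drive_tool:
  series:
    - [[0,0,0.06],[0,0,0]]
    - [[0,0,0.06],[0,0,0]]

```text
time: 14.2
eef_pos: [0.6221, -0.045, -0.0156]
tcp_rot: [0.001, 0.705, -0.005, 0.709]
contact_force: [-12.8, -0.1, 9.7]
opening: 1.002
```

Run:
```python
from m import *
go([0.63,-0.042,-0.02]);cam('scene','s22.png');cam('top','t22.png')
a=cv2.imread('pics/s22.png')[180:280,210:310];b=cv2.imread('pics/t22.png')[110:210,270:390]
cv2.imwrite('pics/c22.png',np.hstack([np.clip(cv2.resize(x,(390,390),interpolation=cv2.INTER_CUBIC).astype(float)*1.5,0,255).astype('uint8') for x in (a,b)]))
```

```text
pos [ 0.6221 -0.045  -0.0156] t 14.2 shift [0.09 0.06 0.16] F [-12.8  -0.1   9.7] open 1.0
R [[0.005, 0.009, 1.0], [-0.006, 1.0, -0.009], [-1.0, -0.006, 0.005]]
```

View pics/c22.png

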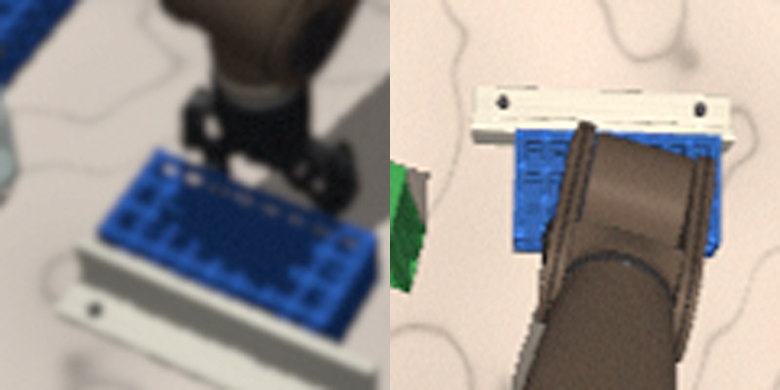

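Contact with the rail: 13 N at TCP x=0.622, as predicted. One small press to square it, then I back off.

Request:
drive_tool:
  series:
    - [[0,0,0.04],[0,0,0]]
    - [[0,0,0],[0,0,0]]

```text
time: 14.5
eef_pos: [0.6214, -0.0449, -0.0152]
tcp_rot: [0.002, 0.708, -0.006, 0.706]
contact_force: [-0.3, 0.0, 0.1]
opening: 1.002
```

Request:
drive_tool:
  series:
    - [[0,0,-0.1],[0,0,0]]
    - [[0,0,-0.3],[0,0,0]]
    - [[0,0,-0.7],[0,0,0]]
    - [[-0.3,0,-0.8],[0,0,0]]
    - [[-0.8,0,-0.5],[0,0,0]]

```text
time: 15.0
eef_pos: [0.5002, -0.0433, 0.0369]
tcp_rot: [0.002, 0.707, -0.005, 0.707]
contact_force: [0.7, -0.1, 0.6]
opening: 1.001
```

Request:
drive_tool:
  series:
    - [[-0.9,0,-0.3],[0,0,0]]
    - [[-0.9,0,-0.3],[0,0,0]]
    - [[-0.9,0,0],[0,0,0]]
    - [[-0.8,0,0],[0,0,0]]
    - [[0,0,0],[0,0,0]]

```text
time: 15.5
eef_pos: [0.4684, -0.0424, 0.2237]
tcp_rot: [0.001, 0.701, -0.007, 0.713]
contact_force: [-0.3, 0.6, 0.2]
opening: 1.002
```

Run:
```python
from m import *
go([0.63,-0.042,-0.02]);s=cam('scene','s23.png');c=cam('top','t23.png');w=cam('wrist','w23.png')
a=cv2.imread('pics/s23.png')[180:280,210:310];b=cv2.imread('pics/t23.png')[110:210,270:390]
cv2.imwrite('pics/c23.png',np.hstack([np.clip(cv2.resize(x,(390,390),interpolation=cv2.INTER_CUBIC).astype(float)*1.5,0,255).astype('uint8') for x in (a,b)]))
hsv,m=masks(c['img'])
for k in cv2.findContours(m,cv2.RETR_EXTERNAL,cv2.CHAIN_APPROX_NONE)[0]:
    if cv2.contourArea(k)>200:
        r=cv2.minAreaRect(k); print(r,[ray(c,*p,.06)[:2].round(3).tolist() for p in cv2.boxPoints(r)])
d=cv2.absdiff(cv2.imread('pics/top0.png'),cv2.imread('pics/t23.png')).max(2)
cv2.imwrite('pics/d23.png',np.clip(d.astype(int)*3,0,255).astype('uint8'))
```

```text
pos [ 0.4684 -0.0424  0.2237] t 15.5 shift [4.92 0.08 3.15] F [-0.3  0.6  0.2] open 1.0
R [[0.016, 0.01, 1.0], [-0.009, 1.0, -0.01], [-1.0, -0.008, 0.016]]
((442.82330322265625, 208.54837036132812), (63.65095520019531, 33.03628921508789), 88.72696685791016) [[0.618, -0.315], [0.621, -0.418], [0.424, -0.416], [0.42, -0.314]]
((339.4082946777344, 158.9844512939453), (62.583595275878906, 30.884042739868164), 1.5074357986450195) [[0.624, 0.053], [0.723, 0.052], [0.72, -0.145], [0.621, -0.142]]
```

View pics/c23.png

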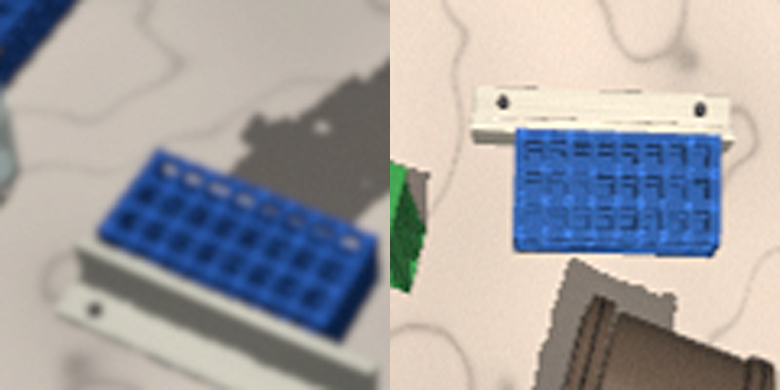

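View pics/w23.png

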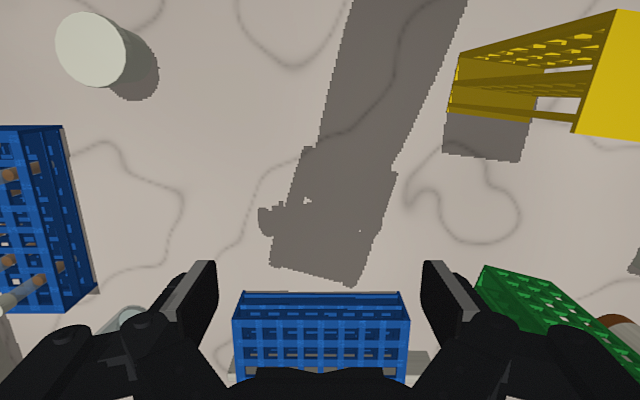

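View pics/d23.png

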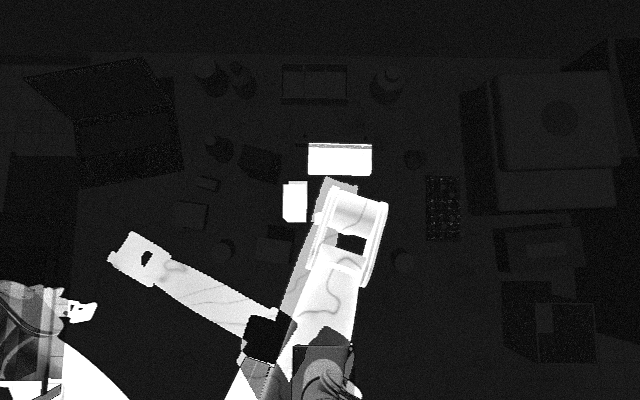

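The rack lies along the rail and no bystander changed in the difference image; the rail's top edge hides the gap, though. I'll bring the wrist camera above it to check.

Request:
drive_tool:
  series:
    - [[-0.8,0,0.3],[0,0,0]]
    - [[-0.7,0,0.6],[0,0,0]]
    - [[0,0,1],[0,0,0]]
    - [[0,0,1],[0,0,0]]
    - [[0,0,1],[0,0,0]]

```text
time: 16.15
eef_pos: [0.6532, -0.0407, 0.2734]
tcp_rot: [0.005, 0.715, -0.003, 0.699]
contact_force: [0.6, 0.3, 0.8]
opening: 0.999
```

Request:
drive_tool:
  series:
    - [[0,0,1],[0,0,0]]
    - [[0,0,1],[0,0,0]]
    - [[0,0,0.7],[0,0,0]]
    - [[0,0,0],[0,0,0]]

```text
time: 16.55
eef_pos: [0.7908, -0.0416, 0.2477]
tcp_rot: [0.006, 0.723, -0.001, 0.691]
contact_force: [-0.7, -1.0, -0.5]
opening: 1.001
```

Run:
```python
from m import *
go([0.8,-0.042,.3]);w=cam('wrist','w24.png')
```

```text
pos [ 0.7908 -0.0416  0.2477] t 16.55 shift [-1.05  0.    0.14] F [-0.7 -1.  -0.5] open 1.0
R [[-0.045, 0.011, 0.999], [0.007, 1.0, -0.011], [-0.999, 0.007, -0.046]]
```

View pics/w24.png

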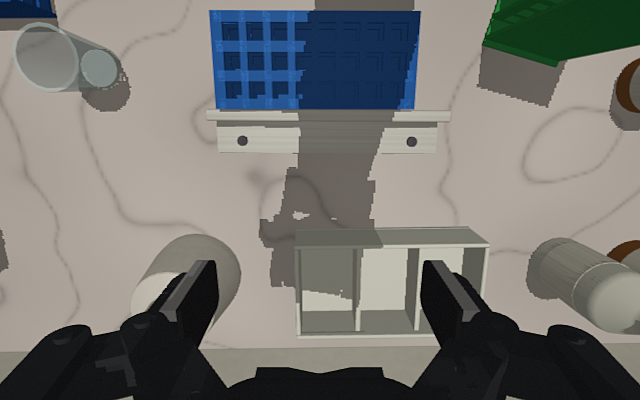

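Run:
```python
from m import *
a=cv2.imread('pics/w24.png')[80:140,190:470]
cv2.imwrite('pics/c24.png',np.clip(cv2.resize(a,(784,480),interpolation=cv2.INTER_NEAREST).astype(float)*1.5,0,255).astype('uint8'))
c=cam('wrist')
for n,u,v,z in [('rackL',216,109,.06),('rackR',415,109.5,.06),('railL',207,110.5,.045),('railR',450,111,.045)]: print(n,ray(c,u,v,z).round(4))
```

```text
rackL [ 0.7188 -0.1429  0.06  ]
rackR [0.7214 0.0574 0.06  ]
railL [ 0.7201 -0.1566  0.045 ]
railR [0.7233 0.0986 0.045 ]
```

View pics/c24.png

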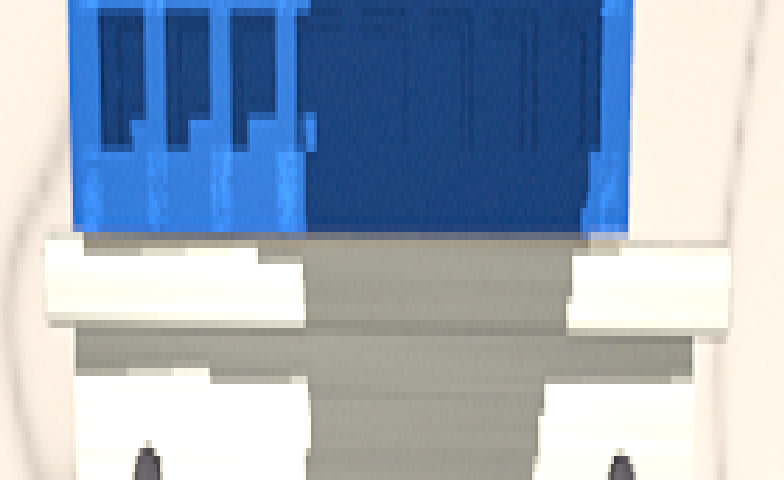

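The gap is about 1.5 mm, the two are parallel, and the rack's centre is about 14 mm from the rail's middle. Handing in.

Run:
```python
from h import *
print(ctrl.sign_off())
```

```text
the job is handed in; nothing more can be done
None
```

I tipped the blue rack over towards -y, away from its hole plate, and it dropped onto its feet, holes up. I then pushed it along the bench with both open fingers until it met the rail, at about 13 N. The job was handed in at about 16.6 s; sign-off gives no verdict.

**Last checks before handing in:**
- **Gap to the rail:** about 1.5 mm, from the wrist camera.
- **Angle:** rack and rail were parallel to within about 0.005 rad.
- **Position along the rail:** the rack's centre was about 14 mm from the rail's middle, with both ends inside it.
- **Bystanders:** the before/after top view showed none of them changed, though that view was taken before the last move to look at the gap. The arm stood clear of everything.

**What failed or disagreed:**
- **First push missed:** the fingers passed just over the rack without touching it.
- **Fingertip offset:** seen from two cameras, the fingertips sit about 31 mm behind the reported TCP when half open, not 11 mm ahead of it as the text says. I used the measured offset after that.

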